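# Clamp a brass bush in the marking fixture

### The arm

A 6-joint arm with a two-finger parallel gripper is mounted at the origin on the work surface. World frame = base frame: x ahead of the robot, y to its left, z up, the work surface at z = 0. Lengths are in m, angles in rad, forces in N, time in s.
With the tool pointing down it reaches from about 0.4 to 0.825 m from the base axis. Payload 7 kg.
Tool frame: the origin (TCP) lies at the centre of the arm's flange, where the gripper is bolted on; the fingertips stand 178 mm ahead of it and the grasp point (between the pads) lies arm.tcp_to_grasp ahead of it (arm.tcp_to_grasp is the distance from the TCP to the grasp point, in m); z points along the fingers, y is the direction in which the jaws open and shut (so a half turn about z gives the same grasp; the last joint's range is limited). The gripper opens to 88 mm and grips with 3 to 60 N. Pads are 19 mm wide; open, the fingers measure 130 mm over their backs; the gripper's body (78 mm by 193 mm) begins 47 mm behind the grasp point.
Start: joints at [-0.942, 0.359, 0.012, 0, -1.224, -0.288], TCP at [0.226, -0.636, 0.405] pointing down, gripper open.
Joint ranges: [-3.07, 3.07], [-1.43, 2.12], [-1.02, 1.25], [-3.03, 1.67], [-3.05, -0], [-3.03, 3.03]. Speed limits (rad/s): [2.39, 2.39, 3.01, 3.14, 3.14, 3.14].

### API

Orientations are given as [roll, pitch, yaw] about the fixed x, y, z axes, in that order (R = Rz(yaw) Ry(pitch) Rx(roll)).
In Python, from station import arm gives the robot as it stands.
- The arm moves only by the tool move_arm, never from a script. Its argument "deltas" is a list of rows, each a list of 6 numbers: the shift along the world's x, y, z in mm, then the turn, a rotation vector about the world's x, y, z in degrees. In form: [[tx, ty, tz, ax, ay, az], ...]. A call has exactly 5 rows; each row shifts and turns the commanded pose from where the row before left it; what a row does not reach is not made up. A row lasts 1/12 s, in which the tool goes at most 41.7 mm and 7.16 degrees, less where a joint would pass 70% of its speed; a pose out of reach is approached as far as the arm can. A call with a gripper value outside its range is refused whole. "claw" is the closure in counts, from 0 (fully open) to 255 (shut), set as the call begins (left out, the last holds). The fingers move at their own pace and stop on an object; "squeeze" is the grip in N (left out, the last holds). Time passes only in rows, so rows that do not move let the fingers close, or fill a call up. It gives the time, the measured TCP pose, the force and the opening at its end, in the units of the state.
- arm.get_state(): the state, without advancing time (a new reading comes with each control period).
- arm.grab_frame(name): name is "side" or "top"; returns the picture (400x640x3 uint8, red, green, blue); there is no depth.
- arm.calibration(name): a dict with "intrinsics" (3x3 intrinsics, pixels), "T" (4x4, takes a point from camera to world coordinates). Camera axes: x right, y up, looking along -z (the intrinsics and any distortion apply to the point x, -y, -z); pixel columns grow to the right and rows downward; lengths in m; the calibration is good to about 2 mm. A picture is of the moment at which its call begins. calibration takes no time and is no camera call.
- arm.job_done(): hands the job in, once; it reports no verdict.
Trained networks look in the newest picture that a camera, given by its name, has taken for a name from the list of things; names that differ only in an ending like _2 or _b are one class to them, and where a whole thing is asked for, a point or a joint stands for the part that bears it (a point fixed in the world has none). Each returns a list of dicts, best first, with "score" (0 to 1); they miss things now and then, are a little off and sometimes report something else, mostly with a low value. They report only what shows in the picture. A call takes as long as a camera call. They do not tell look-alikes from the thing itself.
- arm.spot_in(thing, camera): "xy" ([column, row] in pixels, amid what is visible of it).
- arm.masks_of(thing, camera): "pixels" (400x640 bool, what is visible of it) and "xy" ([column, row] in pixels, amid what is visible of it).
- arm.spot_point(thing, camera): "xy" ([column, row] in pixels: a listed point, or the origin of a listed thing).
The state is a dict: "t": time; "q": joint angles; "qd": joint speeds; "joint_efforts": joint torques, N m; "eef_pos": TCP position; "ee_rot": TCP orientation; "force": force on the tool from outside, world axes, zero at the start; "moment": the same for the moment, N m; "width": finger opening in m.
Only numpy, scipy, OpenCV 4.12 (cv2) and the standard library are available. Lean on these libraries where they do the work, as an engineer would, in place of code of your own. Each camera call takes 0.05 s, during which the arm holds its last target. There are 200 camera calls.

### The job

Stand the loose brass bush upright on the marking fixture's grey anvil, on the yellow line between the white pad and the steel end stop. With the clamp lever still open, slide the rod by its black end knob until the white pad holds the bush snug against the end stop, then flip the red cam lever right over until it is fully shut, so that the rod is locked. Do not knock the bush over, leave the other things on the bench where they are, and let go of everything.

Things in the scene. Friction and masses are not known exactly. Their poses are not given: they have to be found in the camera images.
- bush_center (a point): centre (20 mm up) of the brass bush: a plain upright brass tube, 30 mm outside diameter, 22 mm bore, 40 mm tall, about 0.11 kg, the only loose brass part; it starts standing on the bench to the robot's right, nearer the robot than the fixture
- nest (a point): the place for the bush: a point on top of the grey anvil, on its yellow line, 20 mm above the bench. Its axes are the fixture's (bolted down): +y along the line and rod, towards the end stop; +x the way the lever swings to shut; z up. The anvil is 62 mm wide (x), clear from 60 mm behind this point (-y) to the stop 45 mm ahead (+y); beside it is only the 8 mm base plate, 90 mm wide
- stop_face (a point): centre line of the flat face of the fixed steel end stop, 40 mm above the bench, 45 mm in +y from the nest point; same axes. The stop is 62 mm wide, its top 72 mm above the bench. A bush against it has its axis 15 mm in -y from this point
- rod (a joint): travel (m) towards the end stop of the sliding rod (steel, 16 mm thick, level, axis 45 mm above the bench, over the yellow line): starts at 0 to 0.02, can go to 0.10, reads 0.07 when the pad holds a bush against the stop. With the lever open it slides with about 2 N; with it shut it resists about 15 N
- pad_face (a point): centre of the front face of the white round pad (24 mm across) on the rod's end, 45 mm above the bench; it moves with the rod; same axes as the fixture
- rod_knob (a point): centre of the rear face of the black round knob (32 mm across, 12 mm thick) at the rod's other end, 230 mm in -y from the pad face, 45 mm above the bench; push this face towards +y. Free bench lies behind it. The rod passes through the blue clamp body, 65 mm long in y, 55 mm tall, its centre 117 mm in -y from the nest point
- lever (a joint): angle (rad) of the red cam lever about an axis along the fixture's y: 0 open (0.5 from upright towards -x), 0.5 upright, 1.85 fully shut (1.35 from upright towards +x); starts at 0 to 0.25. Below 0.7 it stays where left; from 0.85 a spring resists, up to 5 N at the tip; past centre at 1.55 it carries the lever on to its stop and holds it. Open, its top is up to 160 mm above the bench: pass over it
- lever_pivot (a point): the lever's pivot axis, 68.5 mm above the bench, 120 mm in -y from the nest point; same axes as the fixture
- lever_tip (a point): centre of the round end of the lever's red grip (16 mm thick), 85 mm from the pivot; the grip is the outer 40 mm of the lever, the inner part is an 11 mm steel bar. It moves with the lever
- glue_bottle: small white glue bottle with a yellow label and a blue cap, 32 mm across, 85 mm tall; bystander
- flask: red drinking flask, 68 mm across, 180 mm tall; bystander
- screwdriver: green-handled screwdriver lying on the bench in front of the fixture; bystander
- wrench: steel wrench lying on the bench; bystander
- washer_a: flat steel washer, 44 mm across, 8 mm thick; bystander
- washer_b: flat steel washer like the other; bystander
- cup: white ceramic cup, 76 mm across, 85 mm tall; bystander
Mind the look-alikes: they are no part of the job. Of the things shaped like the part that bears bush_center, the brass one is meant.

How it is judged:
By the outcome, as a careful person would: the job done as asked, in the order asked, and still so for the second after the job is handed in, with the robot touching nothing.
It also fails if it takes over 67 s, if anything falls off the work surface, if the arm or the gripper's body presses on something with over 40 N, if the wrist force passes 120 N, or if a joint passes its speed limit or range.

## Working session

There is one attempt and no reset: what is moved stays moved. The work goes in short steps, Python scripts to look and compute and a tool call to move; the robot and the scene stay as the last step left them, time stands still between calls to the robot, and variables do not carry over. Pictures are saved under pics/ and viewed, about 8 in all and at most 12, crops included, and the job is handed in when it is done.

Besides the shell and the picture viewer there is one more tool, called by a JSON object that holds its "method" and its "body". move_arm: Moves the arm, as the interface text tells. Its arguments: {"type":"object","properties":{"deltas":{"type":"array","items":{"type":"array","items":{"type":"number"}}},"claw":{"type":"number"},"squeeze":{"type":"number"}},"required":["deltas"]}

```bash
mkdir -p pics; ls; cat > h.py <<'E'
import numpy as np, cv2
from station import arm
def snap(c,name,crop=None,s=1):
    f=arm.grab_frame(c); g=f
    if crop: x0,y0,x1,y1=crop; g=f[y0:y1,x0:x1]
    g=cv2.resize(g,None,fx=s,fy=s,interpolation=cv2.INTER_CUBIC)
    cv2.imwrite(f'pics/{name}.png',g[:,:,::-1]); return f
def ray(c,xy):
    k=arm.calibration(c);K=np.array(k['intrinsics']);T=np.array(k['T'])
    d=np.linalg.inv(K)@[xy[0],xy[1],1]; d=np.array([d[0],-d[1],-d[2]])
    return T[:3,3],T[:3,:3]@d
def at_z(c,xy,z):
    o,d=ray(c,xy); return o+d*(z-o[2])/d[2]
def proj(c,p):
    k=arm.calibration(c);K=np.array(k['intrinsics']);T=np.array(k['T'])
    q=np.linalg.inv(T)@np.append(p,1); u=K@[q[0],-q[1],-q[2]]; return u[:2]/u[2]
E
python3 - <<'E'
from h import *
np.set_printoptions(precision=4,suppress=True)
for c in('side','top'):
    k=arm.calibration(c); print(c,k)
    snap(c,c+'0')
    for n in ['bush_center','nest','stop_face','pad_face','rod_knob','lever_pivot','lever_tip']:
        print(n,[(np.round(r['xy'],1),round(r['score'],2)) for r in arm.spot_point(n,c)[:4]])
print(arm.get_state(), arm.tcp_to_grasp)
E
```

```text
pics
side {'intrinsics': array([[394.8924,   0.    , 316.7652],
       [  0.    , 394.8924, 193.5274],
       [  0.    ,   0.    ,   1.    ]]), 'T': array([[ 0.7809,  0.3463, -0.5198, -0.0612],
       [-0.6246,  0.4369, -0.6473, -0.7442],
       [ 0.003 ,  0.8301,  0.5575,  0.7397],
       [ 0.    ,  0.    ,  0.    ,  1.    ]])}
bush_center [(array([351.1, 274.1]), 0.73), (array([340.8, 298.1]), 0.71), (array([375.8, 294.6]), 0.5), (array([360.2, 252.6]), 0.46)]
nest [(array([315. , 187.7]), 0.7), (array([387.2, 278.3]), 0.36)]
stop_face [(array([312.7, 176.8]), 0.92)]
pad_face [(array([329.3, 189.3]), 0.77)]
rod_knob [(array([365.9, 226. ]), 0.76)]
lever_pivot [(array([338.8, 193.9]), 0.92)]
lever_tip [(array([415.9, 319.8]), 0.58), (array([328.7, 171.6]), 0.52)]
top {'intrinsics': array([[413.8929,   0.    , 311.4532],
       [  0.    , 413.8929, 203.1434],
       [  0.    ,   0.    ,   1.    ]]), 'T': array([[-0.0011,  0.999 , -0.0456,  0.4631],
       [-0.9999, -0.0004,  0.0154,  0.0134],
       [ 0.0153,  0.0456,  0.9988,  1.3398],
       [ 0.    ,  0.    ,  0.    ,  1.    ]])}

[... 199 characters left out ...]
 164.7]), 0.83)]
pad_face [(array([283.3, 171.4]), 0.58)]
rod_knob [(array([354.5, 184.5]), 0.88), (array([306. , 181.6]), 0.6)]
lever_pivot [(array([308.2, 173.9]), 0.73)]
lever_tip [(array([439.8, 218.6]), 0.73), (array([303. , 181.7]), 0.43)]
{'t': 0.8, 'q': array([-0.9419,  0.3586,  0.0119,  0.    , -1.2241, -0.2881]), 'qd': array([-0.0016,  0.0003,  0.0001,  0.    ,  0.0004,  0.0004]), 'joint_efforts': array([ -0.0008, -58.2279,  29.3284,   7.0021,   0.0125,  -0.    ]), 'eef_pos': array([ 0.2256, -0.6362,  0.4047]), 'ee_rot': array([-3.1416,  0.    , -2.8008]), 'force': array([-0.6859,  0.1631,  0.5887]), 'moment': array([ 0.0167, -0.0101,  0.0176]), 'width': 0.08768444026029316} 0.1593
```

```bash
python3 - <<'E'
from h import *
a=cv2.imread('pics/side0.png')[130:350,240:480]; b=cv2.imread('pics/top0.png')[120:290,220:470]
a=cv2.resize(a,(790,724),interpolation=3)[:600]; cv2.imwrite('pics/a.png',cv2.resize(cv2.imread('pics/side0.png')[140:340,240:480],(720,600),interpolation=3))
cv2.imwrite('pics/b.png',cv2.resize(b,(800,544),interpolation=3))
E
```

```text
(no output)
```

View pics/a.png

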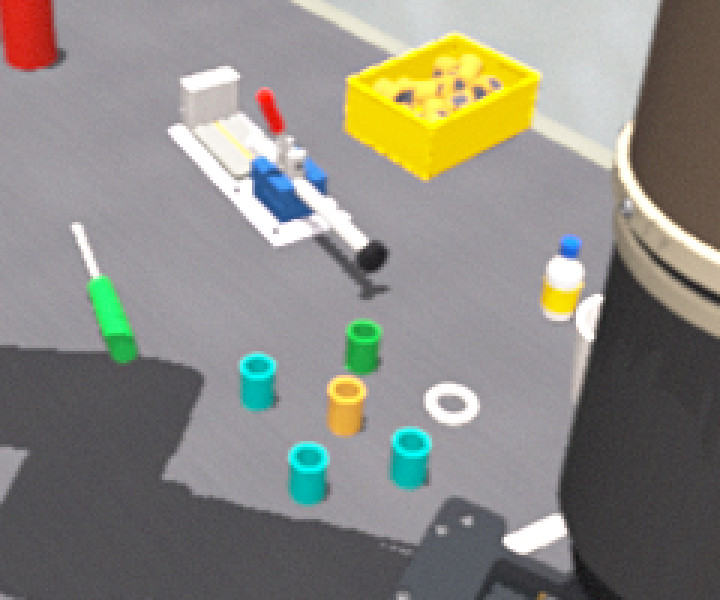

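View pics/b.png

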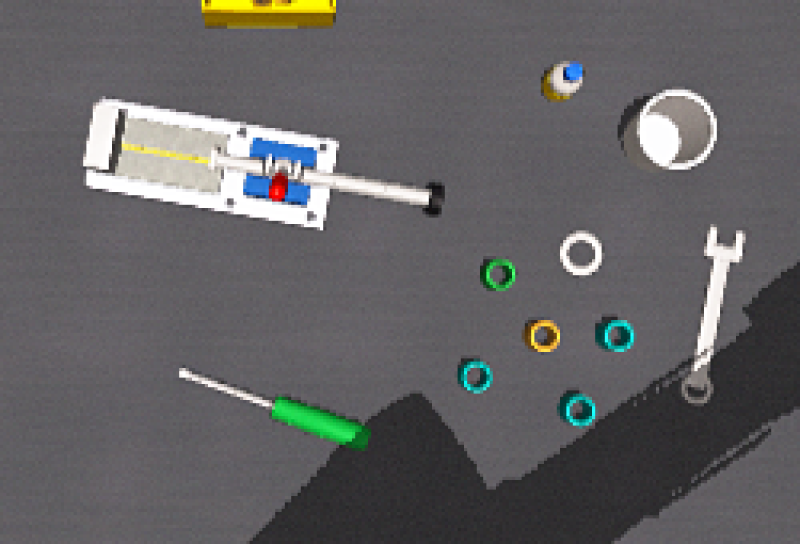

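The brass bush is at top ≈(390,225) and side ≈(356,275), with three teal and one green look-alikes about 75 mm around it. In the top view the fixture runs right to left: knob (355,183), lever leaning towards the robot, stop (252,163). Next I work out the positions.

```bash
python3 - <<'E'
from h import *
np.set_printoptions(precision=4,suppress=True)
P={'nest':((315,187.7),(272.3,166.4),.02),'stop':((312.7,176.8),(255.3,164.7),.04),'pad':((329.3,189.3),(283.3,171.4),.045),
'knob':((365.9,226),(354.5,184.5),.045),'pivot':((338.8,193.9),(308.2,173.9),.0685),'tip':((328.7,171.6),(303,181.7),.14)}
for n,(s,t,z) in P.items(): print(n,'side',at_z('side',s,z),'top',at_z('top',t,z))
for c,box in(('top',(375,210,405,240)),('side',(338,258,374,292))):
    f=arm.grab_frame(c); h=cv2.cvtColor(f,cv2.COLOR_RGB2HSV); m=cv2.inRange(h,(10,110,90),(25,255,255))
    x0,y0,x1,y1=box; ys,xs=np.nonzero(m[y0:y1,x0:x1]); 
    print(c,len(xs),xs.min()+x0,xs.max()+x0,ys.min()+y0,ys.max()+y0,xs.mean()+x0,ys.mean()+y0)
    for z in(.02,.03,.04): print(z,at_z(c,((xs.min()+xs.max())/2+x0,(ys.min()+ys.max())/2+y0),z))
    for r in arm.masks_of('bush_center',c): 
        if m[r['pixels']].mean()>.3: print('net',r['xy'],r['score'],at_z(c,r['xy'],.02))
f=arm.grab_frame('top'); h=cv2.cvtColor(f,cv2.COLOR_RGB2HSV); m=cv2.inRange(h,(24,90,110),(35,255,255)); m[:150]=0;m[185:]=0;m[:,300:]=0
ys,xs=np.nonzero(m); p=np.array([at_z('top',(x,y),.02) for x,y in zip(xs,ys)]); print(len(p),p.mean(0)); 
v=np.linalg.svd(p[:,:2]-p[:,:2].mean(0))[2][0]; print('line dir',v,p.min(0),p.max(0))
E
```

```text
nest side [0.6269 0.1222 0.02  ] top [0.6411 0.1183 0.02  ]
stop side [0.6439 0.1561 0.04  ] top [0.6437 0.1703 0.04  ]
pad side [0.6331 0.0563 0.045 ] top [0.6219 0.0818 0.045 ]
knob side [ 0.5924 -0.1515  0.045 ] top [ 0.5808 -0.1419  0.045 ]
pivot side [ 0.6158 -0.0083  0.0685] top [0.6114 0.0038 0.0685]
tip side [0.5986 0.0212 0.14  ] top [0.5802 0.0195 0.14  ]
top 53 384 394 220 229 389.3207547169811 224.54716981132074
0.02 [ 0.4549 -0.2545  0.02  ]
0.03 [ 0.455  -0.2525  0.03  ]
0.04 [ 0.455  -0.2504  0.04  ]
side 186 349 361 266 284 354.8279569892473 275.5376344086022
0.02 [ 0.4564 -0.2536  0.02  ]
0.03 [ 0.4492 -0.2604  0.03  ]
0.04 [ 0.442  -0.2672  0.04  ]
net [354.4, 275.1] 0.64 [ 0.455  -0.2529  0.02  ]
56 [0.6257 0.2469 0.02  ]
line dir [ 0.0912 -0.9958] [0.5876 0.0809 0.02  ] [0.6455 0.6897 0.02  ]
```

```bash
cat > fit.py <<'E'
from h import *
from scipy.optimize import least_squares
def pts(v):
    x,y,a,d,th=v; ex=np.array([np.cos(a),np.sin(a),0]);ey=np.array([-np.sin(a),np.cos(a),0])
    L=lambda X,Y,Z: np.array([x,y,0])+ex*X+ey*Y+np.array([0,0,Z])
    return dict(nest=L(0,0,.02),stop=L(0,.045,.04),pad=L(0,-.055+d,.045),knob=L(0,-.285+d,.045),pivot=L(0,-.12,.0685),
      tip=L(.085*np.sin(th-.5),-.12,.0685+.085*np.cos(th-.5)))
P={'nest':((315,187.7),(272.3,166.4)),'stop':((312.7,176.8),(255.3,164.7)),'pad':((329.3,189.3),(283.3,171.4)),
'knob':((365.9,226),(354.5,184.5)),'pivot':((338.8,193.9),(308.2,173.9)),'tip':((328.7,171.6),(303,181.7))}
E
python3 - <<'E'
from fit import *
np.set_printoptions(precision=3,suppress=True)
f=cv2.imread('pics/top0.png')[:,:,::-1]; h=cv2.cvtColor(np.ascontiguousarray(f),cv2.COLOR_RGB2HSV); m=cv2.inRange(h,(22,80,110),(35,255,255)); m[:160]=0;m[178:]=0;m[:,:250]=0;m[:,292:]=0
ys,xs=np.nonzero(m); print(list(zip(xs,ys)))
LP=np.array([at_z('top',(x,y),.02) for x,y in zip(xs,ys)])
def res(v):
    q=pts(v); r=[]
    for n,(s,t) in P.items(): r+=[*(proj('side',q[n])-s),*(proj('top',q[n])-t)]
    ex=np.array([np.cos(v[2]),np.sin(v[2])]); r+=list((LP[:,:2]-v[:2])@ex/.0032*.4)
    return np.array(r)
s=least_squares(res,[.635,.12,-.15,.01,.1],loss='soft_l1',f_scale=1,bounds=([.5,0,-.5,0,0],[.8,.3,.3,.02,.25]))
print(s.x,s.fun[:24].reshape(-1,4))
for n,p in pts(s.x).items(): print(n,p)
E
```

```text
[(np.int64(258), np.int64(165)), (np.int64(259), np.int64(165)), (np.int64(260), np.int64(165)), (np.int64(261), np.int64(165)), (np.int64(262), np.int64(165)), (np.int64(263), np.int64(165)), (np.int64(259), np.int64(166)), (np.int64(260), np.int64(166)), (np.int64(261), np.int64(166)), (np.int64(262), np.int64(166)), (np.int64(263), np.int64(166)), (np.int64(264), np.int64(166)), (np.int64(265), np.int64(166)), (np.int64(266), np.int64(166)), (np.int64(267), np.int64(166)), (np.int64(268), np.int64(166)), (np.int64(264), np.int64(167)), (np.int64(265), np.int64(167)), (np.int64(266), np.int64(167)), (np.int64(267), np.int64(167)), (np.int64(268), np.int64(167)), (np.int64(269), np.int64(167)), (np.int64(270), np.int64(167)), (np.int64(271), np.int64(167)), (np.int64(272), np.int64(167)), (np.int64(273), np.int64(167)), (np.int64(274), np.int64(167)), (np.int64(270), np.int64(168)), (np.int64(271), np.int64(168)), (np.int64(272), np.int64(168)), (np.int64(273), np.int64(168)), (np.int64(274), np.int64(168)), (np.int64(275), np.int64(168)), (np.int64(276), np.int64(168)), (np.int64(2
[... 208 characters left out ...]
9)), (np.int64(279), np.int64(169)), (np.int64(280), np.int64(169)), (np.int64(281), np.int64(169)), (np.int64(282), np.int64(169)), (np.int64(283), np.int64(169)), (np.int64(284), np.int64(169)), (np.int64(281), np.int64(170)), (np.int64(282), np.int64(170)), (np.int64(283), np.int64(170)), (np.int64(284), np.int64(170))]
[ 0.637  0.12  -0.196  0.012  0.132] [[ 2.713 -0.802 -0.664  1.219]
 [-1.071 -1.213  1.806 -0.689]
 [-5.434 -2.489  1.078 -2.178]
 [-3.206  0.394  1.677 -1.068]
 [-2.876 -1.346  0.351 -0.789]
 [-1.057  1.015  3.733 -1.503]]
nest [0.637 0.12  0.02 ]
stop [0.646 0.165 0.04 ]
pad [0.629 0.078 0.045]
knob [ 0.584 -0.147  0.045]
pivot [0.614 0.003 0.069]
tip [0.584 0.009 0.148]
```

{"method": "move_arm", "body": {"deltas": [[15.3, 25.6, -7, 0, 0, 3.95], [15.3, 25.6, -7, 0, 0, 3.95], [15.3, 25.6, -7, 0, 0, 3.95], [15.3, 25.6, -7, 0, 0, 3.95], [15.3, 25.6, -7, 0, 0, 3.95]], "claw": 105, "squeeze": 20}}

```text
t: 1.47
eef_pos: [0.3025, -0.507, 0.3695]
ee_rot: [-3.141, 0.0, -2.453]
force: [0.9, 0.7, 0.2]
width: 0.0598
```

{"method": "move_arm", "body": {"deltas": [[15.3, 25.6, -7, 0, 0, 3.95], [15.3, 25.6, -7, 0, 0, 3.95], [15.3, 25.6, -7, 0, 0, 3.95], [15.3, 25.6, -7, 0, 0, 3.95], [15.3, 25.6, -7, 0, 0, 3.95]]}}

```text
t: 1.88
eef_pos: [0.3791, -0.3789, 0.3346]
ee_rot: [-3.141, 0.0, -2.108]
force: [0.7, 0.6, -0.4]
width: 0.0514
```

{"method": "move_arm", "body": {"deltas": [[15.3, 25.6, -7, 0, 0, 3.95], [15.3, 25.6, -7, 0, 0, 3.95], [15.3, 25.6, -7, 0, 0, 3.95], [15.3, 25.6, -7, 0, 0, 3.95], [15.3, 25.6, -7, 0, 0, 3.95]]}}

```text
t: 2.3
eef_pos: [0.4557, -0.2508, 0.2997]
ee_rot: [-3.141, -0.0, -1.763]
force: [0.6, -0.6, -0.4]
width: 0.0515
```

```bash
python3 - <<'E'
from h import *
snap('side','c',(260,120,460,300),4/1.2)
E
```

```text
(no output)
```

View pics/c.png

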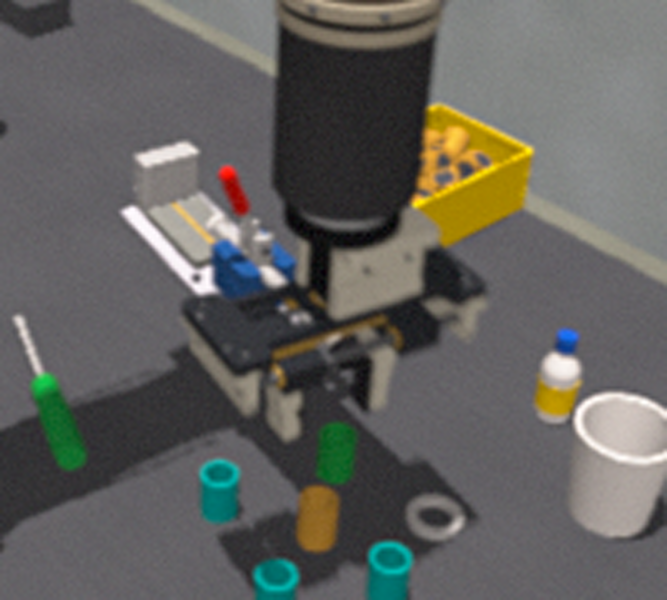

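The brass bush stands alone below the gripper at (318,520) in the crop, and the fingers straddle it along world x. Descending and gripping.

{"method": "move_arm", "body": {"deltas": [[-0.3, -0.5, -23, 0, 0, 0], [-0.3, -0.5, -23, 0, 0, 0], [0, -0.5, -23, 0, 0, 0], [0, 0, -23, 0, 0, 0], [0, 0, -23, 0, 0, 0]]}}

```text
t: 2.77
eef_pos: [0.4546, -0.2536, 0.184]
ee_rot: [-3.141, -0.0, -1.766]
force: [-0.3, -0.3, 0.0]
width: 0.0511
```

{"method": "move_arm", "body": {"deltas": [[0, 0, 0, 0, 0, 0], [0, 0, 0, 0, 0, 0], [0, 0, 0, 0, 0, 0], [0, 0, 0, 0, 0, 0], [0, 0, 0, 0, 0, 0]], "claw": 255}}

```text
t: 3.18
eef_pos: [0.4551, -0.2538, 0.1862]
ee_rot: [-3.139, 0.0, -1.767]
force: [-0.8, -0.3, 1.6]
width: 0.0292
```

{"method": "move_arm", "body": {"deltas": [[0, 0, 20, 0, 0, 0], [0, 0, 40, 0, 0, 0], [0, 0, 40, 0, 0, 0], [0, 0, 41, 0, 0, 0], [0, 0, 41, 0, 0, 0]]}}

```text
t: 3.6
eef_pos: [0.4537, -0.2536, 0.3697]
ee_rot: [-3.14, 0.0, -1.767]
force: [1.5, -0.5, -1.5]
width: 0.0293
```

{"method": "move_arm", "body": {"deltas": [[7, 15, 25, 0, 0, 0], [9, 25, 0, 0, 0, 0], [10, 28, 0, 0, 0, 0], [10, 28, 0, 0, 0, 0], [10, 28, 0, 0, 0, 0]]}}

```text
t: 4.02
eef_pos: [0.5001, -0.1286, 0.393]
ee_rot: [-3.139, 0.001, -1.767]
force: [0.1, 0.3, -1.4]
width: 0.0289
```

```bash
python3 - <<'E'
from h import *
print(arm.get_state())
f=arm.grab_frame('top'); print([(r['xy'],r['score'],at_z('top',r['xy'],.1)) for r in arm.spot_in('flask','top')])
f=arm.grab_frame('side'); print([(r['xy'],r['score'],at_z('side',r['xy'],.09)) for r in arm.spot_in('flask','side')])
snap('side','d',(260,70,460,220),4)
E
```

```text
{'t': 4.0167, 'q': array([ 1.28800453e-01,  1.04448728e-01, -3.51383142e-01, -3.15842279e-04,
       -1.11254596e+00, -3.25337634e-01]), 'qd': array([ 0.67518889,  0.04860862,  0.04731962,  0.00248564, -0.00579401,
       -0.66699261]), 'joint_efforts': array([ -4.36578244, -38.72979283,  28.00854385,   6.77730113,
        -0.06148366,   1.08212516]), 'eef_pos': array([ 0.50010027, -0.12857318,  0.39304552]), 'ee_rot': array([-3.13939169e+00,  1.04173130e-03, -1.76747174e+00]), 'force': array([ 0.09948463,  0.31444444, -1.43496686]), 'moment': array([-0.0089952 ,  0.00496836,  0.00659151]), 'width': 0.028940885553081913}
[([159.2, 187.5], 0.9, array([0.56660245, 0.44916211, 0.1       ]))]
[([246.3, 140.8], 0.68, array([0.55864117, 0.44271023, 0.09      ]))]
```

View pics/d.png

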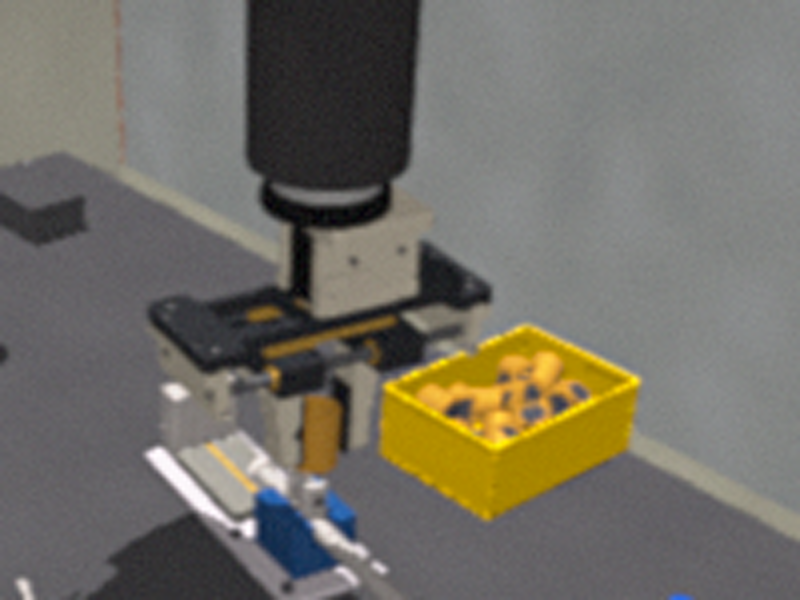

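The bush hangs straight in the fingers; the flask (y≈0.45) and the box are out of the way. On to above the anvil.

{"method": "move_arm", "body": {"deltas": [[14, 27, 0, 0, 0, 0], [14, 27, 0, 0, 0, 0], [14, 27, 0, 0, 0, 0], [14, 27, 0, 0, 0, 0], [14, 27, 0, 0, 0, 0]]}}

```text
t: 4.68
eef_pos: [0.5707, 0.0053, 0.3921]
ee_rot: [-3.141, 0.0, -1.768]
force: [0.5, -0.8, -0.7]
width: 0.0291
```

{"method": "move_arm", "body": {"deltas": [[14, 27, 0, 0, 0, 0], [14, 27, 0, 0, 0, 0], [14, 27, 0, 0, 0, 0], [14, 27, 0, 0, 0, 0], [14, 26, 0, 0, 0, 0]]}}

```text
t: 5.1
eef_pos: [0.6411, 0.1393, 0.3919]
ee_rot: [-3.142, 0.0, -1.768]
force: [-0.0, -0.9, -1.6]
width: 0.0293
```

{"method": "move_arm", "body": {"deltas": [[0, 0, -25, 0, 0, 0], [0, 0, -25, 0, 0, 0], [0, 0, -25, 0, 0, 0], [0, 0, -20, 0, 0, 0], [0, 0, -10, 0, 0, 0]]}}

```text
t: 5.52
eef_pos: [0.6398, 0.1377, 0.2837]
ee_rot: [3.138, -0.002, -1.769]
force: [-0.5, -0.7, -0.8]
width: 0.029
```

```bash
python3 - <<'E'
from h import *
s=arm.get_state();print(s['eef_pos'],s['ee_rot'],s['force'])
f=snap('side','e',(270,100,420,220),5)
for n in ['nest','stop_face','pad_face','bush_center','lever_pivot','lever_tip','rod_knob']: print(n,[(np.round(r['xy'],1),round(r['score'],2)) for r in arm.spot_point(n,'side')[:2]])
E
```

```text
[0.6397751  0.13774027 0.28374231] [ 3.13810739e+00 -2.12355359e-03 -1.76852031e+00] [-0.49296458 -0.65934824 -0.84677845]
nest [(array([315.9, 187.5]), 0.55), (array([330.9, 171.1]), 0.55)]
stop_face [(array([309.1, 176.5]), 0.6), (array([313.8, 156.1]), 0.28)]
pad_face [(array([327.3, 188.6]), 0.68), (array([312.4, 174.7]), 0.43)]
bush_center [(array([375.1, 293.6]), 0.7), (array([359.8, 253.3]), 0.65)]
lever_pivot [(array([334.5, 194.7]), 0.97)]
lever_tip [(array([327.2, 169.7]), 0.51)]
rod_knob [(array([362.7, 226.1]), 0.84), (array([425.1, 243.3]), 0.19)]
```

View pics/e.png

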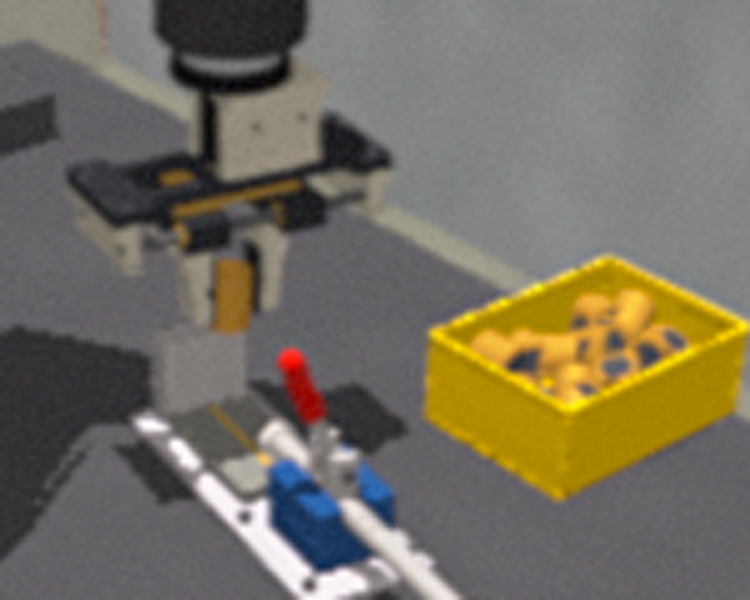

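```bash
python3 - <<'E'
from fit import *
np.set_printoptions(precision=3,suppress=True)
f=cv2.imread('pics/top0.png')[:,:,::-1]; h=cv2.cvtColor(np.ascontiguousarray(f),cv2.COLOR_RGB2HSV); m=cv2.inRange(h,(22,80,110),(35,255,255)); m[:160]=0;m[178:]=0;m[:,:250]=0;m[:,292:]=0
ys,xs=np.nonzero(m); LP=np.array([at_z('top',(x,y),.02) for x,y in zip(xs,ys)])
P2=dict(nest=(315.9,187.5),stop=(309.1,176.5),pad=(327.3,188.6),pivot=(334.5,194.7),tip=(327.2,169.7),knob=(362.7,226.1))
S=[(312,181),(323,192)]
def res(v):
    q=pts(v); r=[]
    for n,(s,t) in P.items(): r+=[*(proj('side',q[n])-s),*(proj('top',q[n])-t),*(proj('side',q[n])-P2[n])]
    ex=np.array([np.cos(v[2]),np.sin(v[2])]); ey=np.array([-ex[1],ex[0]]); r+=list((LP[:,:2]-v[:2])@ex/.0032*.4)
    r+=[*(proj('side',[*(v[:2]+ey*.045),.02])-S[0])]
    r+=[((at_z('side',S[1],.02)[:2]-v[:2])@ex)/.003]
    return np.array(r)
s=least_squares(res,[.635,.12,-.15,.01,.1],loss='soft_l1',f_scale=1,bounds=([.5,0,-.5,0,0],[.8,.3,.3,.02,.25]))
print(s.x,s.fun[:36].reshape(-1,6),s.fun[-3:]); np.save('v.npy',s.x)
for n,p in pts(s.x).items(): print(n,p)
print(at_z('side',S[0],.02),at_z('side',S[1],.02))
# held bush in pic e
f=arm.grab_frame('side'); h=cv2.cvtColor(f,cv2.COLOR_RGB2HSV); m=cv2.inRange(h,(8,110,60),(25,255,255))[140:170,305:330]; ys,xs=np.nonzero(m)
print('held px',xs.mean()+305,ys.mean()+140,ys.min()+140,ys.max()+140,'pred',proj('side',arm.get_state()['eef_pos']-[0,0,.1593+.006]))
# top edge of anvil (line pixels farthest left) vs top-view stop
print('line top-left end',LP[np.argmax(LP[:,1])])
E
```

```text
[ 0.637  0.121 -0.197  0.01   0.146] [[ 2.513 -0.861 -0.883  1.311  1.613 -0.661]
 [-1.254 -1.272  1.585 -0.61   2.346 -0.972]
 [-5.294 -2.179  1.621 -1.917 -3.294 -1.479]
 [-3.063  0.831  2.206 -0.733  0.137  0.731]
 [-3.135 -1.402  0.116 -0.654  1.165 -2.202]
 [-1.004  0.749  3.545 -1.741  0.496  2.649]] [-0.528 -0.494  0.55 ]
nest [0.637 0.121 0.02 ]
stop [0.646 0.165 0.04 ]
pad [0.628 0.077 0.045]
knob [ 0.583 -0.149  0.045]
pivot [0.613 0.003 0.069]
tip [0.584 0.009 0.148]
[0.645 0.162 0.02 ] [0.631 0.086 0.02 ]
held px 315.1985294117647 153.94117647058823 140 164 pred [315.058 157.446]
line top-left end [0.646 0.164 0.02 ]
```

{"method": "move_arm", "body": {"deltas": [[0, 0.7, -20, 0, 0, 0], [0, 0, -20, 0, 0, 0], [0, 0, -20, 0, 0, 0], [0, 0, -12, 0, 0, 0], [0, 0, -5, 0, 0, 0]]}}

```text
t: 6.38
eef_pos: [0.64, 0.1399, 0.208]
ee_rot: [3.14, -0.001, -1.767]
force: [-1.3, 0.7, -1.2]
width: 0.0296
```

{"method": "move_arm", "body": {"deltas": [[0, 0, -1, 0, 0, 0], [0, 0, -1, 0, 0, 0], [0, 0, -1, 0, 0, 0], [0, 0, 0, 0, 0, 0], [0, 0, 0, 0, 0, 0]]}}

```text
t: 6.8
eef_pos: [0.6407, 0.1401, 0.2076]
ee_rot: [-3.14, 0.001, -1.767]
force: [0.6, -0.6, -1.8]
width: 0.0291
```

{"method": "move_arm", "body": {"deltas": [[0, 0, -1, 0, 0, 0], [0, 0, 0, 0, 0, 0], [0, 0, 0, 0, 0, 0], [0, 0, 0, 0, 0, 0], [0, 0, 0, 0, 0, 0]]}}

```text
t: 7.22
eef_pos: [0.6407, 0.1402, 0.2062]
ee_rot: [-3.141, 0.0, -1.767]
force: [-0.9, -0.3, 3.4]
width: 0.0289
```

{"method": "move_arm", "body": {"deltas": [[0, 0, -1, 0, 0, 0], [0, 0, 0, 0, 0, 0], [0, 0, 0, 0, 0, 0], [0, 0, 0, 0, 0, 0], [0, 0, 0, 0, 0, 0]]}}

```text
t: 7.63
eef_pos: [0.6407, 0.1402, 0.2061]
ee_rot: [-3.14, 0.001, -1.766]
force: [-3.8, 0.5, 11.1]
width: 0.0288
```

{"method": "move_arm", "body": {"deltas": [[0, 0, 1, 0, 0, 0], [0, 0, 0, 0, 0, 0], [0, 0, 0, 0, 0, 0], [0, 0, 0, 0, 0, 0], [0, 0, 0, 0, 0, 0]]}}

```text
t: 8.05
eef_pos: [0.6405, 0.1401, 0.2062]
ee_rot: [-3.141, 0.0, -1.766]
force: [-2.0, -0.4, 6.7]
width: 0.0291
```

{"method": "move_arm", "body": {"deltas": [[0, 0, 0, 0, 0, 0], [0, 0, 0, 0, 0, 0], [0, 0, 0, 0, 0, 0], [0, 0, 0, 0, 0, 0], [0, 0, 0, 0, 0, 0]], "claw": 95}}

```text
t: 8.47
eef_pos: [0.6404, 0.14, 0.2053]
ee_rot: [3.141, -0.0, -1.767]
force: [-0.2, -0.2, 0.2]
width: 0.0531
```

{"method": "move_arm", "body": {"deltas": [[0, 0, 10, 0, 0, 0], [0, 0, 15, 0, 0, 0], [0, 0, 25, 0, 0, 0], [0, 0, 35, 0, 0, 0], [0, 0, 40, 0, 0, 0]]}}

```text
t: 8.88
eef_pos: [0.6399, 0.1397, 0.331]
ee_rot: [3.139, -0.002, -1.767]
force: [0.6, 0.7, 0.3]
width: 0.0548
```

{"method": "move_arm", "body": {"deltas": [[-6.4, -32, 20, 0, 0, 0], [-6.4, -32, 20, 0, 0, 0], [-6.4, -32, 20, 0, 0, 0], [-6.4, -32, 10, 0, 0, 0], [-6.4, -33, 0, 0, 0, 0]], "claw": 255}}

```text
t: 9.3
eef_pos: [0.6083, -0.0222, 0.4049]
ee_rot: [-3.136, 0.002, -1.766]
force: [0.6, -0.7, 0.9]
width: 0.0272
```

{"method": "move_arm", "body": {"deltas": [[-6.4, -32, 0, 0, 0, 0], [-6.4, -32, 0, 0, 0, 0], [-6.4, -32, 0, 0, 0, 0], [-6.4, -32, 0, 0, 0, 0], [-6.4, -34, 0, 0, 0, 0]]}}

```text
t: 9.72
eef_pos: [0.5757, -0.1843, 0.4018]
ee_rot: [-3.141, 0.0, -1.766]
force: [0.6, 0.4, 0.1]
width: 0.001
```

```bash
python3 - <<'E'
from h import *
s=arm.get_state();print(s['eef_pos'],s['ee_rot'],s['width'])
f=snap('side','f',(270,110,420,250),4)
g=snap('top','g',(230,140,390,230),4)
a=cv2.imread('pics/f.png');b=cv2.imread('pics/g.png'); 
w=np.zeros((600,800,3),np.uint8); a=cv2.resize(a,(375,350)); w[:360,:640]=b; 
cv2.imwrite('pics/f.png',cv2.resize(f[120:220,270:400],None,fx=6,fy=6,interpolation=3)[:,:,::-1])
for c in('top','side'):
  arm.grab_frame(c)
  for n in ['rod_knob','pad_face']: print(c,n,[(np.round(r['xy'],1),round(r['score'],2),at_z(c,r['xy'],.045)) for r in arm.spot_point(n,c)[:2]])
E
```

```text
[ 0.57570602 -0.18431267  0.40177042] [-3.14055154e+00  1.44263585e-04 -1.76631227e+00] 0.0010171072499909758
top rod_knob []
top pad_face []
side rod_knob [(array([365.2, 222.8]), 0.52, array([ 0.60112454, -0.13985354,  0.045     ]))]
side pad_face [(array([324.6, 190.7]), 0.64, array([0.61612912, 0.059369  , 0.045     ]))]
```

View pics/f.png

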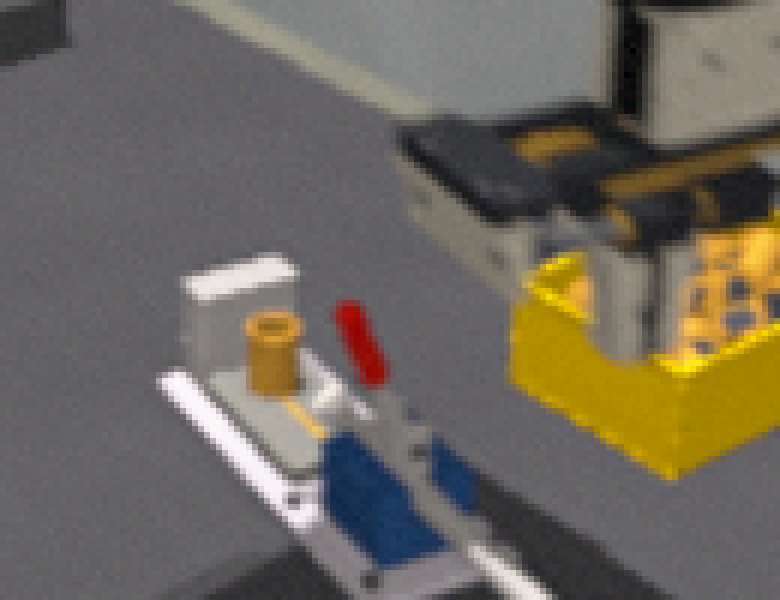

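View pics/g.png

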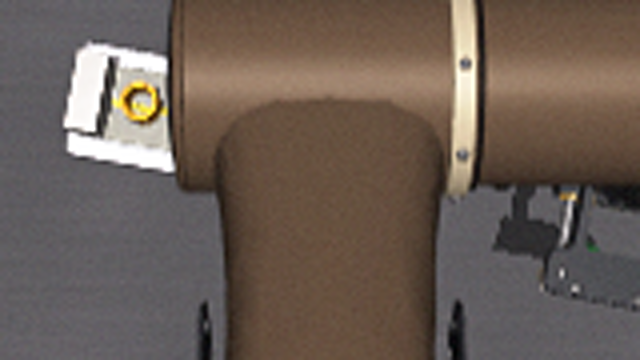

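The bush stands upright on the yellow line, a few mm short of the stop (side crop 273,355; top 265,165). Now descending behind the knob with the fingers shut.

{"method": "move_arm", "body": {"deltas": [[0, 0, -30, 0, 0, 0], [0, 0, -30, 0, 0, 0], [0, 0, -30, 0, 0, 0], [0, 0, -30, 0, 0, 0], [0, 0, -20, 0, 0, 0]]}}

```text
t: 10.53
eef_pos: [0.5759, -0.1817, 0.258]
ee_rot: [3.139, 0.0, -1.765]
force: [-0.5, 0.3, -0.0]
width: 0.0003
```

{"method": "move_arm", "body": {"deltas": [[0, 0, -16, 0, 0, 0], [0, 0, -15, 0, 0, 0], [0, 0, -15, 0, 0, 0], [0, 0, 0, 0, 0, 0], [0, 0, 0, 0, 0, 0]]}}

```text
t: 10.95
eef_pos: [0.5766, -0.1822, 0.2142]
ee_rot: [3.14, -0.0, -1.765]
force: [0.1, 0.3, 0.6]
width: 0.0005
```

```bash
python3 - <<'E'
from h import *
s=arm.get_state();print(s['eef_pos'],s['ee_rot'],s['force'])
f=snap('side','i',(300,140,430,260),5)
for n in ['rod_knob','pad_face']: print(n,[(np.round(r['xy'],1),round(r['score'],2),at_z('side',r['xy'],.045)) for r in arm.spot_point(n,'side')[:2]])
E
```

```text
[ 0.57662578 -0.18215489  0.21421004] [ 3.13982824e+00 -4.78790931e-04 -1.76528905e+00] [0.14015931 0.2689261  0.62197387]
rod_knob [(array([363.4, 225. ]), 0.64, array([ 0.59007915, -0.14389029,  0.045     ])), (array([328.3, 171.6]), 0.53, array([0.70204651, 0.1432673 , 0.045     ]))]
pad_face [(array([326.7, 190.1]), 0.64, array([0.62360812, 0.05787879, 0.045     ])), (array([364.3, 224.4]), 0.56, array([ 0.59398181, -0.14351491,  0.045     ]))]
```

View pics/i.png

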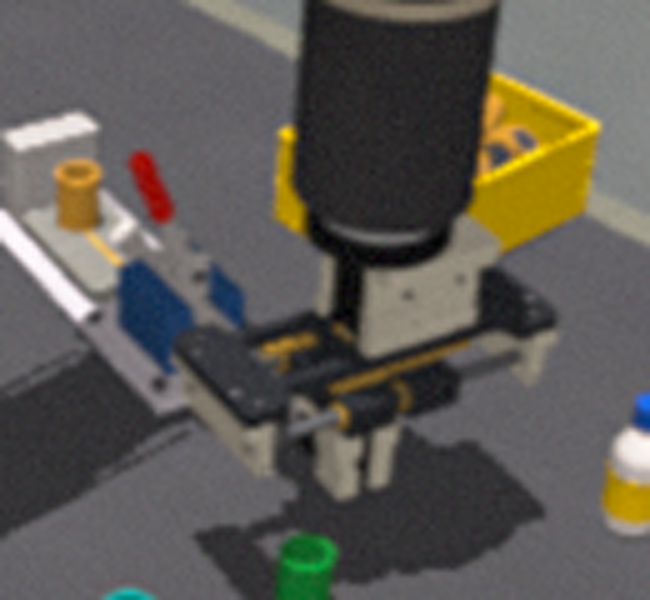

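{"method": "move_arm", "body": {"deltas": [[0, 0, -5, 0, 0, 0], [0, 0, -5, 0, 0, 0], [1, 4.9, 0, 0, 0, 0], [1, 4.9, 0, 0, 0, 0], [1, 4.9, 0, 0, 0, 0]]}}

```text
t: 11.52
eef_pos: [0.5796, -0.1678, 0.2047]
ee_rot: [3.142, -0.0, -1.767]
force: [-0.6, 0.1, 0.1]
width: 0.0005
```

{"method": "move_arm", "body": {"deltas": [[1, 4.9, 0, 0, 0, 0], [1, 4.9, 0, 0, 0, 0], [1, 4.9, 0, 0, 0, 0], [1, 4.9, 0, 0, 0, 0], [1, 4.9, 0, 0, 0, 0]]}}

```text
t: 11.93
eef_pos: [0.5844, -0.1434, 0.2048]
ee_rot: [3.141, -0.0, -1.767]
force: [-1.2, -2.7, 1.4]
width: 0.0007
```

{"method": "move_arm", "body": {"deltas": [[1, 4.9, 0, 0, 0, 0], [1, 4.9, 0, 0, 0, 0], [1, 4.9, 0, 0, 0, 0], [0.6, 2.9, 0, 0, 0, 0], [0.6, 2.9, 0, 0, 0, 0]]}}

```text
t: 12.35
eef_pos: [0.5886, -0.1228, 0.2045]
ee_rot: [3.141, -0.0, -1.767]
force: [-0.7, -1.5, 0.9]
width: 0.0006
```

```bash
python3 - <<'E'
from h import *
s=arm.get_state();print(s['eef_pos'],s['force'],s['moment'])
snap('side','j',(300,140,430,260),5)
print(arm.spot_point('pad_face','side'))
E
```

```text
[ 0.58858256 -0.12284072  0.2045038 ] [-0.66921517 -1.45457849  0.89203728] [-0.62217851  0.7232488   0.01226991]
[{'xy': [318.8, 183.9], 'score': 0.41}, {'xy': [311.2, 178.7], 'score': 0.18}]
```

View pics/j.png

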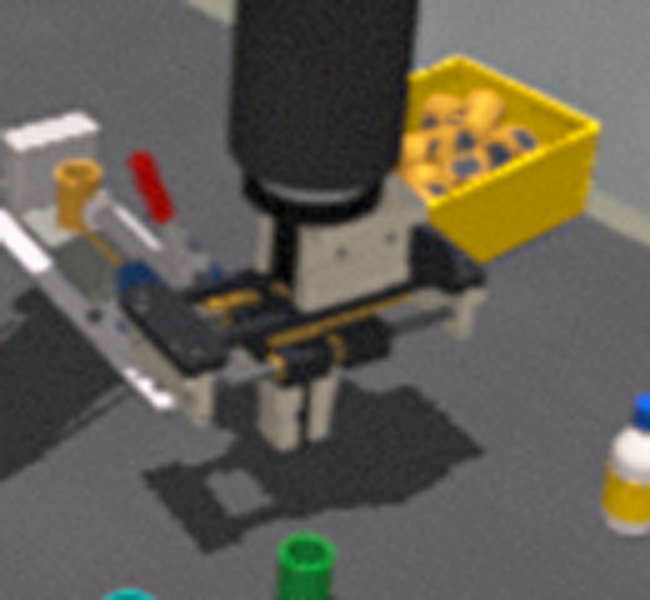

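The pad (crop 95,210) has advanced to just short of the bush, which is still upright. I'll continue slowly.

{"method": "move_arm", "body": {"deltas": [[0.4, 2, 0, 0, 0, 0], [0.4, 2, 0, 0, 0, 0], [0.4, 2, 0, 0, 0, 0], [0.4, 2, 0, 0, 0, 0], [0.4, 2, 0, 0, 0, 0]]}}

```text
t: 12.87
eef_pos: [0.5908, -0.1132, 0.2047]
ee_rot: [-3.141, 0.0, -1.767]
force: [0.6, -2.2, -0.7]
width: 0.0004
```

{"method": "move_arm", "body": {"deltas": [[0.4, 2, 0, 0, 0, 0], [0.3, 1.5, 0, 0, 0, 0], [0.3, 1.5, 0, 0, 0, 0], [0.3, 1.5, 0, 0, 0, 0], [0.2, 1, 0, 0, 0, 0]]}}

```text
t: 13.28
eef_pos: [0.5922, -0.1056, 0.2047]
ee_rot: [-3.142, -0.0, -1.767]
force: [0.8, -3.5, -0.6]
width: 0.0005
```

{"method": "move_arm", "body": {"deltas": [[0.2, 1, 0, 0, 0, 0], [0.2, 1, 0, 0, 0, 0], [0.2, 1, 0, 0, 0, 0], [0.2, 1, 0, 0, 0, 0], [0, 0, 0, 0, 0, 0]]}}

```text
t: 13.7
eef_pos: [0.593, -0.1016, 0.2047]
ee_rot: [3.142, 0.0, -1.767]
force: [-1.1, -0.8, 0.9]
width: 0.0005
```

{"method": "move_arm", "body": {"deltas": [[0.2, 1, 0, 0, 0, 0], [0.2, 1, 0, 0, 0, 0], [0.2, 1, 0, 0, 0, 0], [0.2, 1, 0, 0, 0, 0], [0, 0, 0, 0, 0, 0]]}}

```text
t: 14.12
eef_pos: [0.5937, -0.0976, 0.2046]
ee_rot: [3.141, 0.0, -1.767]
force: [0.2, -2.3, 0.1]
width: 0.0006
```

```bash
python3 - <<'E'
from h import *
snap('side','k',(295,150,345,195),12)
E
```

```text
(no output)
```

View pics/k.png

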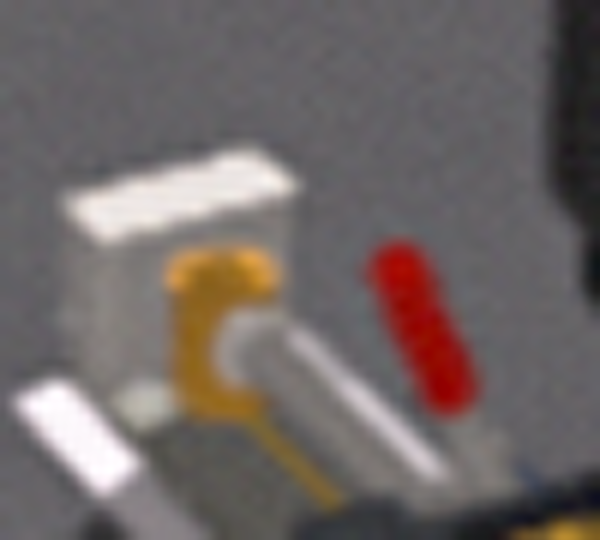

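The pad is against the bush, upright on the line (crop 225,330), and a sliver of gap to the stop may remain. I'll push on until the force rises.

{"method": "move_arm", "body": {"deltas": [[0.2, 1, 0, 0, 0, 0], [0.2, 1, 0, 0, 0, 0], [0.2, 1, 0, 0, 0, 0], [0, 0, 0, 0, 0, 0], [0, 0, 0, 0, 0, 0]]}}

```text
t: 14.58
eef_pos: [0.5941, -0.0962, 0.2047]
ee_rot: [3.141, -0.002, -1.767]
force: [-1.1, -13.5, 1.6]
width: 0.0003
```

Force is −13.5 N with the motion stopped, so the bush is snug against the stop. Backing off, rising, and moving to the −x side of the lever.

{"method": "move_arm", "body": {"deltas": [[-0.4, -2, 0, 0, 0, 0], [-1.6, -8, 0, 0, 0, 0], [-2.4, -12, 0, 0, 0, 0], [-2.5, -12.3, 0, 0, 0, 0], [0, 0, 20, 0, 0, 0]]}}

```text
t: 15.0
eef_pos: [0.5853, -0.1312, 0.2213]
ee_rot: [3.135, -0.001, -1.769]
force: [-0.0, 0.6, -0.5]
width: 0.0002
```

{"method": "move_arm", "body": {"deltas": [[0, 0, 30, 0, 0, 0], [0, 0, 30, 0, 0, 0], [0, 0, 30, 0, 0, 0], [0, 0, 30, 0, 0, 0], [0, 0, 10, 0, 0, 0]]}}

```text
t: 15.42
eef_pos: [0.5882, -0.1302, 0.3598]
ee_rot: [-3.135, 0.001, -1.767]
force: [0.2, -1.1, 0.4]
width: 0.0002
```

{"method": "move_arm", "body": {"deltas": [[-11.4, 30, 0, 0, 0, 0], [-11.4, 30, 0, 0, 0, 0], [-11.4, 30, 0, 0, 0, 0], [-11.4, 30, 0, 0, 0, 0], [-11.4, 30, 0, 0, 0, 0]]}}

```text
t: 15.83
eef_pos: [0.5297, 0.0213, 0.3546]
ee_rot: [-3.142, 0.0, -1.768]
force: [1.1, 0.8, -0.2]
width: 0.0006
```

```bash
python3 - <<'E'
from h import *
s=arm.get_state();print(s['eef_pos'],s['ee_rot'],s['force'])
snap('side','l',(280,100,400,220),5)
for n in ['lever_tip','lever_pivot','pad_face']: print(n,[(np.round(r['xy'],1),round(r['score'],2)) for r in arm.spot_point(n,'side')[:2]])
v=np.load('v.npy')
from fit import pts
for n,p in pts(v).items(): print(n,p,proj('side',p))
E
```

```text
[0.52966094 0.02126772 0.35455646] [-3.14152099e+00  4.23819085e-04 -1.76762683e+00] [ 1.14915462  0.83452908 -0.17827295]
lever_tip [(array([331.7, 172.5]), 0.65)]
lever_pivot [(array([334.7, 195.3]), 0.91)]
pad_face [(array([316.7, 177.9]), 0.65)]
nest [0.63684423 0.12114101 0.02      ] [317.51319061 186.83871809]
stop [0.64563512 0.165274   0.04      ] [311.44583296 175.52772083]
pad [0.62799838 0.07673215 0.045     ] [324.00575101 187.1210628 ]
knob [ 0.58306716 -0.14883643  0.045     ] [362.83738525 226.83096654]
pivot [0.61340185 0.00345306 0.0685    ] [335.66545215 192.49834983]
tip [0.58449273 0.00921149 0.14822518] [327.69647621 172.34905058]
```

View pics/l.png

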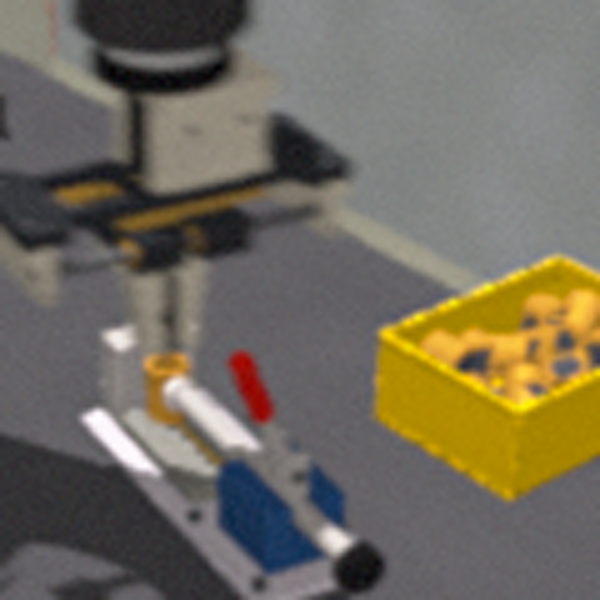

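Clear view: fingers on the −x side, lever still open, bush held by the pad. Lowering beside the grip and starting to push.

{"method": "move_arm", "body": {"deltas": [[0, 0, -20, 0, 0, 0], [0, 0, -20, 0, 0, 0], [0, 0, -10, 0, 0, 0], [7.8, -1.6, 0, 0, 0, 0], [7.8, -1.6, 0, 0, 0, 0]]}}

```text
t: 16.45
eef_pos: [0.5469, 0.0168, 0.3047]
ee_rot: [3.141, -0.001, -1.767]
force: [-0.5, 0.1, 1.4]
width: 0.0005
```

{"method": "move_arm", "body": {"deltas": [[7.8, -1.6, 0, 0, 0, 0], [7.8, -1.6, 0, 0, 0, 0], [7.8, -1.6, 0, 0, 0, 0], [7.8, -1.6, 0, 0, 0, 0], [7.8, -1.6, 0, 0, 0, 0]]}}

```text
t: 16.87
eef_pos: [0.5861, 0.0095, 0.305]
ee_rot: [-3.141, 0.0, -1.767]
force: [-0.5, -0.1, 0.4]
width: 0.0009
```

```bash
python3 - <<'E'
from h import *
from fit import pts
s=arm.get_state();print(s['eef_pos'],s['force'])
f=arm.grab_frame('side'); cv2.imwrite('pics/m.png',f[:,:,::-1])
h=cv2.cvtColor(f,cv2.COLOR_RGB2HSV); m=(cv2.inRange(h,(0,150,90),(6,255,255))|cv2.inRange(h,(174,150,90),(180,255,255)))
m[:150]=0;m[220:]=0;m[:,:305]=0;m[:,380:]=0; ys,xs=np.nonzero(m);print(len(xs),xs.min(),xs.max(),ys.min(),ys.max(),xs.mean(),ys.mean())
v=np.load('v.npy')
for th in np.arange(0,1.9,.2):
    v[4]=th;q=pts(v);print(round(th,2),proj('side',q['tip']),proj('side',q['pivot']+.76*(q['tip']-q['pivot'])))
E
```

```text
[0.58605695 0.00953337 0.30502877] [-0.48045432 -0.0806676   0.3909236 ]
36 334 338 168 181 336.44444444444446 176.27777777777777
0.0 [324.27241236 174.7658594 ] [327.1087677 179.1804533]
0.2 [329.01416769 171.56530577] [330.66755035 176.76886191]
0.4 [334.00477414 169.25440193] [334.41638178 175.01553477]
0.6 [339.01694334 167.92691165] [338.18975339 173.99144999]
0.8 [343.82836718 167.62547572] [341.82435584 173.73181415]
1.0 [348.23426635 168.34198255] [345.16768465 174.23573454]
1.2 [352.05741245 170.02159546] [348.08524479 175.46825561]
1.4 [355.1550141  172.56949568] [350.46592177 177.36427954]
1.6 [357.42238699 175.85921177] [352.2253724 179.8337534]
1.8 [358.79376192 179.74144678] [353.30754216 182.76748605]
```

{"method": "move_arm", "body": {"deltas": [[7.8, -1.6, 0, 0, 0, 0], [7.8, -1.6, 0, 0, 0, 0], [7.8, -1.6, 0, 0, 0, 0], [6.9, -1.4, -2, 0, 0, 0], [6.9, -1.4, -3, 0, 0, 0]]}}

```text
t: 17.33
eef_pos: [0.6232, 0.002, 0.2999]
ee_rot: [-3.141, 0.0, -1.766]
force: [-1.7, 0.7, 4.4]
width: 0.0003
```

{"method": "move_arm", "body": {"deltas": [[6.9, -1.4, -4, 0, 0, 0], [6.9, -1.4, -5, 0, 0, 0], [4, -0.8, -3.5, 0, 0, 0], [3, -0.6, -3.5, 0, 0, 0], [2, -0.4, -2, 0, 0, 0]]}}

```text
t: 17.75
eef_pos: [0.6456, -0.0026, 0.2808]
ee_rot: [3.141, -0.0, -1.767]
force: [-0.6, 0.5, -0.4]
width: 0.0003
```

```bash
cat > lev.py <<'E'
from h import *
s=arm.get_state();print(s['eef_pos'],s['ee_rot'],s['force'])
f=arm.grab_frame('side'); h=cv2.cvtColor(f,cv2.COLOR_RGB2HSV); m=(cv2.inRange(h,(0,150,90),(6,255,255))|cv2.inRange(h,(174,150,90),(180,255,255)))
m[:150]=0;m[220:]=0;m[:,:305]=0;m[:,380:]=0; ys,xs=np.nonzero(m);print(len(xs),xs.min(),xs.max(),ys.min(),ys.max(),xs.mean(),ys.mean())
E
python3 lev.py
```

```text
[ 0.64564206 -0.00257288  0.28083823] [ 3.14127202e+00 -1.67181043e-04 -1.76679722e+00] [-0.57383934  0.4873586  -0.44410835]
42 347 358 173 184 352.95238095238096 178.0952380952381
```

{"method": "move_arm", "body": {"deltas": [[0, 0, 20, 0, 0, 0], [0, 0, 30, 0, 0, 0], [0, 0, 30, 0, 0, 0], [0, 0, 30, 0, 0, 0], [0, 0, 20, 0, 0, 0]]}}

```text
t: 18.22
eef_pos: [0.6453, -0.0026, 0.4147]
ee_rot: [-3.139, 0.001, -1.766]
force: [1.2, -0.1, -0.4]
width: 0.0003
```

{"method": "move_arm", "body": {"deltas": [[-20, 4, 10, 0, 0, 0], [-30, 6, 0, 0, 0, 0], [-30, 6, 0, 0, 0, 0], [-30, 6, 0, 0, 0, 0], [-20, 4, 0, 0, 0, 0]]}}

```text
t: 18.63
eef_pos: [0.5127, 0.0234, 0.4214]
ee_rot: [3.141, 0.0, -1.767]
force: [0.1, 0.6, -0.4]
width: 0.0008
```

```bash
python3 lev.py; python3 - <<'E'
from h import *
from fit import pts
v=np.load('v.npy')
for th in (1.3,1.4,1.5,1.6,1.7,1.8,1.85):
    v[4]=th;q=pts(v);print(th,proj('side',q['tip']),proj('side',q['pivot']+.76*(q['tip']-q['pivot'])))
f=snap('side','n',(290,140,380,240),6)
arm.grab_frame('side')
print([(r['xy'],r['score']) for r in arm.spot_point('lever_tip','side')])
E
```

```text
[0.51265458 0.02341376 0.42143214] [ 3.14095764e+00  1.93109107e-04 -1.76690528e+00] [ 0.1209749   0.63299712 -0.3725954 ]
71 346 359 174 184 352.46478873239437 178.90140845070422
1.3 [353.70436435 171.19427571] [349.34861895 176.33843972]
1.4 [355.1550141  172.56949568] [350.46592177 177.36427954]
1.5 [356.39749423 174.13052541] [351.42747288 178.53378097]
1.6 [357.42238699 175.85921177] [352.2253724 179.8337534]
1.7 [358.22269155 177.73625059] [352.85350838 181.24999682]
1.8 [358.79376192 179.74144678] [353.30754216 182.76748605]
1.85 [358.99250567 180.78560972] [353.46839189 183.55932089]
[([359.8, 173.8], 0.71), ([444.0, 270.4], 0.6)]
```

View pics/n.png

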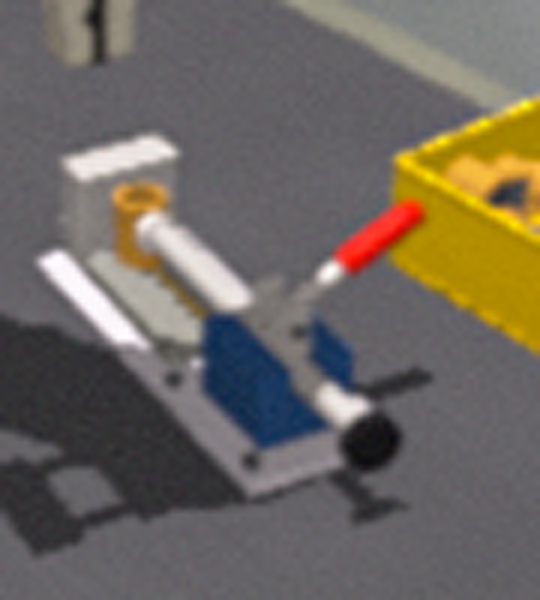

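The side view shows the lever swung over to +x (tip at ≈(360,175)), the rod and pad on the bush, and the bush upright. My angle estimate from the image (~1.6) is too coarse to prove it is fully shut. I'll check by touch: at the stop, the top of the grip should be at z≈95 mm, and about 110 mm if it is at 1.6.

{"method": "move_arm", "body": {"deltas": [[31.5, -6.3, 0, 0, 0, 0], [31.5, -6.3, 0, 0, 0, 0], [31.5, -6.3, 0, 0, 0, 0], [31.5, -6.3, 0, 0, 0, 0], [31.5, -6.3, 0, 0, 0, 0]]}}

```text
t: 19.25
eef_pos: [0.675, -0.0088, 0.4206]
ee_rot: [3.141, -0.001, -1.767]
force: [0.8, 0.5, 0.5]
width: 0.0006
```

{"method": "move_arm", "body": {"deltas": [[0, 0, -30, 0, 0, 0], [0, 0, -30, 0, 0, 0], [0, 0, -30, 0, 0, 0], [0, 0, -20, 0, 0, 0], [0, 0, -13, 0, 0, 0]]}}

```text
t: 19.67
eef_pos: [0.6727, -0.0086, 0.2942]
ee_rot: [3.137, -0.002, -1.768]
force: [-1.3, -0.8, 0.2]
width: 0.0004
```

{"method": "move_arm", "body": {"deltas": [[0, 0, -4, 0, 0, 0], [0, 0, -4, 0, 0, 0], [0, 0, -4, 0, 0, 0], [0, 0, -4, 0, 0, 0], [0, 0, 0, 0, 0, 0]]}}

```text
t: 20.08
eef_pos: [0.6727, -0.008, 0.2825]
ee_rot: [-3.141, 0.0, -1.767]
force: [0.5, 0.6, -0.8]
width: 0.0005
```

{"method": "move_arm", "body": {"deltas": [[0, 0, -2, 0, 0, 0], [0, 0, -2, 0, 0, 0], [0, 0, -1, 0, 0, 0], [0, 0, 0, 0, 0, 0], [0, 0, 0, 0, 0, 0]]}}

```text
t: 20.5
eef_pos: [0.6726, -0.0079, 0.2779]
ee_rot: [-3.141, 0.0, -1.767]
force: [-0.4, -0.7, 0.6]
width: 0.0005
```

{"method": "move_arm", "body": {"deltas": [[0, 0, -1, 0, 0, 0], [0, 0, -1, 0, 0, 0], [0, 0, -1, 0, 0, 0], [0, 0, 0, 0, 0, 0], [0, 0, 0, 0, 0, 0]]}}

```text
t: 20.92
eef_pos: [0.6725, -0.008, 0.2744]
ee_rot: [3.141, -0.0, -1.767]
force: [-0.9, -0.4, -0.2]
width: 0.0006
```

Tip at 96 mm and still free, so the lever is below 1.7 from open-side geometry. A few mm more.

{"method": "move_arm", "body": {"deltas": [[0, 0, -1, 0, 0, 0], [0, 0, -1, 0, 0, 0], [0, 0, -1, 0, 0, 0], [0, 0, 0, 0, 0, 0], [0, 0, 0, 0, 0, 0]]}}

```text
t: 21.33
eef_pos: [0.6725, -0.008, 0.2715]
ee_rot: [3.141, -0.0, -1.767]
force: [0.1, 0.2, -1.1]
width: 0.0005
```

{"method": "move_arm", "body": {"deltas": [[0, 0, -1, 0, 0, 0], [0, 0, -1, 0, 0, 0], [0, 0, 0, 0, 0, 0], [0, 0, 0, 0, 0, 0], [0, 0, 0, 0, 0, 0]]}}

```text
t: 21.75
eef_pos: [0.6727, -0.008, 0.2701]
ee_rot: [-3.141, 0.0, -1.767]
force: [-1.7, 0.1, 3.5]
width: 0.0004
```

{"method": "move_arm", "body": {"deltas": [[0, 0, -1, 0, 0, 0], [0, 0, -1, 0, 0, 0], [0, 0, 0, 0, 0, 0], [0, 0, 0, 0, 0, 0], [0, 0, 0, 0, 0, 0]]}}

```text
t: 22.17
eef_pos: [0.6728, -0.008, 0.2694]
ee_rot: [-3.14, 0.0, -1.766]
force: [-4.0, -0.1, 11.4]
width: 0.0006
```

Stiff contact at tip z≈92 mm (11 N, no give), so the lever is on its shut stop. Retreating and making a last numeric check.

{"method": "move_arm", "body": {"deltas": [[0, 0, 20, 0, 0, 0], [0, 0, 35, 0, 0, 0], [0, 0, 35, 0, 0, 0], [0, 0, 35, 0, 0, 0], [0, 0, 25, 0, 0, 0]]}}

```text
t: 22.58
eef_pos: [0.6727, -0.0081, 0.4208]
ee_rot: [-3.139, 0.001, -1.767]
force: [0.8, -0.7, 0.2]
width: 0.0004
```

{"method": "move_arm", "body": {"deltas": [[-30, 0, 5, 0, 0, 0], [-35, -10, 0, 0, 0, 0], [-35, -20, 0, 0, 0, 0], [-30, -30, 0, 0, 0, 0], [-20, -35, 0, 0, 0, 0]]}}

```text
t: 23.0
eef_pos: [0.5203, -0.1024, 0.4226]
ee_rot: [3.141, 0.001, -1.765]
force: [0.4, -0.5, 0.3]
width: 0.0003
```

{"method": "move_arm", "body": {"deltas": [[0, -35, 0, 0, 0, 0], [0, -35, 0, 0, 0, 0], [0, -20, 0, 0, 0, 0], [0, 0, 0, 0, 0, 0], [0, 0, 0, 0, 0, 0]]}}

```text
t: 23.42
eef_pos: [0.5227, -0.1934, 0.422]
ee_rot: [3.141, 0.0, -1.769]
force: [0.2, 0.4, 0.2]
width: 0.0006
```

```bash
python3 lev.py; python3 - <<'E'
from h import *
v=np.load('v.npy'); ey=np.array([-np.sin(v[2]),np.cos(v[2])]); ax=v[:2]+ey*.030
for c,e in(('side',(300,150,330,195)),('top',(245,150,285,180))):
    f=arm.grab_frame(c); h=cv2.cvtColor(f,cv2.COLOR_RGB2HSV); x0,y0,x1,y1=e; m=cv2.inRange(h,(8,120,80),(24,255,255))[y0:y1,x0:x1]; ys,xs=np.nonzero(m)
    if len(xs): print(c,len(xs),'x',xs.min()+x0,xs.max()+x0,'y',ys.min()+y0,ys.max()+y0,'pred bottom/top',proj(c,[*ax,.02]),proj(c,[*ax,.06]))
    for n in('pad_face','rod_knob','lever_tip'): print(c,n,[(r['xy'],round(r['score'],2)) for r in arm.spot_point(n,c)[:2]])
w=v.copy()
from fit import pts
w[3]=.07;w[4]=1.85
for n in('pad','knob','tip'): print(n,proj('side',pts(w)[n]),proj('top',pts(w)[n]))
E
```

```text
[ 0.52273946 -0.19342664  0.42203667] [ 3.14057731e+00  1.87957818e-04 -1.76928893e+00] [0.17528285 0.44757161 0.23841721]
56 347 359 179 187 352.75 183.125
side 76 x 309 322 y 171 191 pred bottom/top [313.45288256 182.58226737] [313.43244483 172.49377105]
side pad_face [([315.8, 180.2], 0.74)]
side rod_knob [([352.2, 211.2], 0.63), ([417.4, 320.7], 0.19)]
side lever_tip [([358.8, 179.4], 0.46), ([388.4, 279.4], 0.23)]
top 46 x 256 264 y 160 170 pred bottom/top [262.21465684 165.88012468] [260.88062519 164.13331988]
top pad_face [([261.6, 166.0], 0.53)]
top rod_knob []
top lever_tip [([312.9, 150.1], 0.67)]
pad [315.47468275 178.3970442 ] [266.08027369 165.73412263]
knob [351.55576729 215.29418804] [337.90654305 180.02597692]
tip [358.99250567 180.78560972] [313.65610257 145.97338831]
```

```bash
python3 lev.py; python3 -c "
from station import arm; print(arm.job_done())"
```

```text
[ 0.52325261 -0.19184854  0.42271189] [-3.14151033e+00  5.11509695e-05 -1.76570752e+00] [-0.12612328 -0.33957847 -0.35533467]
58 347 359 179 187 352.8448275862069 183.01724137931035
the job is handed in; nothing more can be done
None
```

The job is done and handed in at about 24 s of the 67 s allowed. The brass bush stands upright on the yellow line, held against the end stop by the white pad. The red lever is shut and the gripper is clear of everything.

- **Bush:** I gripped it from between the look-alikes and stood it on the anvil a few mm short of the stop.
- **Rod:** With the lever open, I pushed the knob until the force jumped to about 13 N, then backed off.
- **Lever:** My first sweep left the lever at only about 1.5–1.6 rad in the side view, not fully shut. I pressed it down with the fingertips until they met a hard stop at about 92 mm height with 11 N.
- **Last checks:** In the side view, the lever grip matches 1.85 rad (predicted tip (359,181), seen (359,179)), and it stayed there on a repeat look. The pad and bush are within about 2 px of where they should be.
- **Checks that disagreed or failed:** In the top view, the pad and lever tip detections were about 4 px off. The knob was not found there, and 4 px off in the side view. I had used all 12 picture views, so the final check was by numbers only. I did not re-check that the other bench items had stayed put, but no unexpected contact forces showed.

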